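# Clear the pan from a capsule filler, then cover and press it

## Task

Take the powder pan off the bed of the capsule filler and hang it by its bail on both prongs of the fork hook. Then lay the cover plate level and square over the bed, handle up, slide it along until the locating pin hidden underneath lets it drop flat onto the bed, and press the bed all the way down. Finish while still holding it pressed down with the gripper, and leave the other bottles and utensils where they stand.

Things in the scene. Friction and masses are not known exactly. Their poses are not given: they have to be found in the camera images.
- pan_bar (a point): Middle of the straight top bar of the powder pan's bail: grasp the pan here. The bar runs along the pan's y, 102 mm long, 10 x 10 mm in section, its centre 95 mm above the pan's underside, with a flat leg down to the tray at each end (94 mm apart inside). 56 mm of free height between tray rim and bar. z up.
- pan: The loose powder pan: steel tray 70 mm (x) by 100 mm (y) on two runners 12 mm high, rim 34 mm above its underside, about 0.18 kg. Origin: centre of the underside. It starts on the filler's bed, runners either side of the pin, which ends below the tray: lift it straight up.
- hook_seat (a point): Midway between the fork hook's two prongs at the height of their upper sides (154 mm over the table); the middle of the bail bar belongs here, bar across the prongs (along the hook's y). Prongs: level rods 8 mm thick along the hook's x, at y = -30 and +30 mm, ending at x = -30 mm where they turn up, to 12 mm above this point.
- hook: The fixed steel fork hook. Origin on the table under the seat point. Open end to its -x; at x = +85 mm the prongs join a cross rod on a post (top under 160 mm); foot plate 12 mm high from x = 35 to 135 mm. Hang the pan moving to the hook's +x, bar above the upturned ends and tray below the prongs, then down.
- cover_grip (a point): Grasp point of the loose cover plate: in its upright black rib, 42 mm above the plate's underside. The rib is 16 mm thick (x), 60 mm long (y) and rises from 18 to 58 mm above the underside. x, y along the plate's sides, z up. Same either way round (half turn).
- cover: The cover plate: aluminium, 110 mm (x) by 96 mm (y) by 18 mm thick, about 0.35 kg, starting flat on the table, rib up. Origin: centre of the underside, where there is a blind slot, 15 mm along x by 19 mm along y, 12 mm deep, for the pin.
- bed_top (a point): Centre of the capsule filler's white bed, upper face, 70 mm above the table when up. Bed 130 mm (x) by 110 mm (y), z up. The steel pin, 10 mm thick with tapered top, stands 9 mm above it at y = 0, clamped anywhere from x = -10 to +10 mm (not reported). The plate rides on the pin's top until its slot meets the pin. Square: plate's x along the bed's x.
- bed (a joint): How far the sprung bed is pressed down, in m: 0 up, 0.012 at its stop. It starts to move at about 6 N, takes about 16 N at the stop, and comes up again when let go. Pin and bed top go down with it.
There are look-alikes about, which are no part of the job. What is shaped like the part that bears bed_top but yellow is not meant.

How it is judged:
By the outcome, as a careful person would: the job done as asked, in the order asked, and still so for the second after the job is handed in, while the arm keeps its last pose, push and grip.
It also fails if it takes over 61 s, if anything falls off the work surface, if the arm or the gripper's body presses on something with over 40 N, if the wrist force passes 120 N, or if a joint passes its speed limit or range.

## Robot

A 7-joint arm with a two-finger parallel gripper is mounted at the origin on the work surface. World frame = base frame: x ahead of the robot, y to its left, z up, the work surface at z = 0. Lengths are in m, angles in degrees, forces in N, time in s.
With the tool pointing down it reaches from about 0.425 to 0.875 m from the base axis. Payload 8.4 kg.
Tool frame: the origin (TCP) lies at the very end of the fingers, on their centre line; the grasp point (between the pads) lies 19 mm behind it; x points along the fingers, y is the direction in which the jaws open and shut, and the axes are right-handed (so a half turn about x gives the same grasp; the last joint's range is limited). The gripper opens to 85 mm and grips with 20 to 120 N. Pads are 22 mm wide; open, the fingers measure 114 mm over their backs; the gripper's body (76 mm by 85 mm) begins 54 mm behind the grasp point. The pads swing forward as they close: fully open they stand 13 mm farther back than shut.
Start: joints at [58.545, 19.091, 2.286, 83.961, -0.768, 76.965, -3.352], TCP at [0.283, -0.585, 0.208] pointing down, gripper open.
Joint ranges: [-147.57, 147.57], [-21.85, 119.76], [-74.77, 79.35], [14.55, 137.4], [-85.83, 265.84], [4.83, 119.75], [-152.11, 152.11]. Speed limits (degrees/s): [127.2, 127.2, 159.86, 159.86, 180, 180, 180].

## Interface

Orientations are given as [roll, pitch, yaw] about the fixed x, y, z axes, in that order (R = Rz(yaw) Ry(pitch) Rx(roll)).
In Python, from rig import status, vision, order gives the robot as it stands. The module is installed in compiled form; this text tells all that it offers.
- The arm moves only by the tool step_arm, never from a script. Its argument "motion" is one flat list of numbers, 7 for each row, row after row: the gripper's target within -1 to 1 (fully open at 1, half-way at 0, shut at -1), then the shift along the tool's x, y, z as a fraction of full scale, then the turn, a rotation vector about the tool's x, y, z as a fraction of full scale. A call has 1 to 20 rows; each row shifts and turns the commanded pose from where the row before left it, along the tool's axes as they then stand; what a row does not reach is not made up. Full scale, the value 1, is 40 mm for a shift and 0.12 rad for a turn. A row lasts 1/12 s, in which the tool goes at most 41.7 mm and 7.16 degrees, less where a joint would pass 70% of its speed; a pose out of reach is approached as far as the arm can. A call with a number of a shift or a turn outside -1 to 1 is refused whole. A call with a gripper value outside its range is refused whole. The fingers move at their own pace and stop on an object; "newtons" is the grip in N (left out, the last holds). Time passes only in rows, so rows that do not move let the fingers close. It gives the time, the measured TCP pose, the force and the opening at its end, in the units of the state.
- status.state(): the state, without advancing time (a new reading comes with each control period).
- vision.grab_frame(name): name is "scene" or "top" or "wrist"; returns the picture (480x640x3 uint8, red, green, blue); there is no depth.
- vision.calibration(name): a dict with "mtx" (3x3 intrinsics, pixels), "position" and "rotation" of the camera in the world; the wrist camera has in their place "tool_from_camera" (4x4, takes a point from camera to tool coordinates, whose origin is the TCP and whose axes are the tool frame's). Camera axes: x right, y down, z forward; pixel columns grow to the right and rows downward; lengths in m; the calibration is good to about 2 mm. A picture is of the moment at which its call begins: read the wrist's pose just before it. calibration takes no time and is no camera call.
- order.hand_in(): hands the job in, once; it reports no verdict.
The state is a dict: "time": time; "q": joint angles; "qvel": joint speeds; "effort": joint torques, N m; "tcp_pos": TCP position; "tcp_rot": TCP orientation; "force": force on the tool from outside, world axes, zero at the start; "moment": the same for the moment, N m; "finger_gap": finger opening in m.
Only numpy, scipy, OpenCV 4.12 (cv2) and the standard library are available. Lean on these libraries where they do the work, as an engineer would, in place of code of your own. Each camera call takes 0.05 s, during which the arm holds its last target.

## Working session

There is one attempt and no reset: what is moved stays moved. The work goes in short steps, Python scripts to look and compute and a tool call to move; the robot and the scene stay as the last step left them, time stands still between calls to the robot, and variables do not carry over. Pictures are saved under pics/ and viewed, and the job is handed in when it is done.

Besides the shell and the picture viewer there is one more tool, called after "Call:" by a JSON object that holds its "op" and its "data". step_arm: Moves the arm, as the interface text tells. Its arguments: {"type":"object","properties":{"motion":{"type":"array","items":{"type":"number","minimum":-1,"maximum":1}},"newtons":{"type":"number"}},"required":["motion"]}

```bash
mkdir -p pics
python3 - <<'E'
from rig import status, vision
import cv2
print(status.state())
for n in ("scene","top"):
    im=vision.grab_frame(n); cv2.imwrite(f"pics/{n}0.png",im[:,:,::-1])
    print(n,vision.calibration(n))
print(vision.calibration("wrist"))
E
```

```text
{'time': 0.0, 'q': array([58.54585715, 19.1315571 ,  2.28571778, 84.01038026, -0.76828822,
       76.96573076, -3.35246736]), 'qvel': array([ 0.00809866, -0.01492654, -0.05926283, -0.12711362,  0.04292808,
       -0.01948202,  0.06252437]), 'effort': array([-9.16121171e-04, -6.58561349e+01,  1.36397816e+00, -4.05571282e+01,
        1.62275915e-02,  1.23559145e-02, -1.74049882e-05]), 'tcp_pos': array([ 0.2823495 , -0.58493011,  0.20722964]), 'tcp_rot': array([-86.1961874 ,  89.907587  , 119.57139832]), 'force': array([ 0.73279592, -0.50243195,  1.25290049]), 'moment': array([0.03099148, 0.00214131, 0.01302173]), 'finger_gap': 0.08536442694282721}
scene {'mtx': array([[614.62918234,   0.        , 315.64410784],
       [  0.        , 614.62918234, 250.78720695],
       [  0.        ,   0.        ,   1.        ]]), 'position': array([1.07694405, 0.26959953, 0.95064693]), 'rotation': array([-139.14125775,   -0.95067343,  113.28581239])}
top {'mtx': array([[624.48186292,   0.        , 324.83873419],
       [  0.        , 624.48186292, 247.50076727],
       [  0.        ,   0.        ,   1.        ]]), 'position': array([0.28970681, 0.01909434, 1.23713091]), 'rotation': array([-173.60937206,   -0.44473089,  -90.00887184])}
{'mtx': array([[403.83879731,   0.        , 323.81552262],
       [  0.        , 403.83879731, 242.10723819],
       [  0.        ,   0.        ,   1.        ]]), 'tool_from_camera': array([[ 8.52571809e-04, -2.96626211e-01,  9.54993279e-01,
        -1.65715734e-01],
       [ 9.99999069e-01,  1.27027253e-03, -4.98197106e-04,
        -7.72515491e-04],
       [-1.06532341e-03,  9.54992815e-01,  2.96627018e-01,
        -7.49275560e-02],
       [ 0.00000000e+00,  0.00000000e+00,  0.00000000e+00,
         1.00000000e+00]])}
```

View pics/scene0.png

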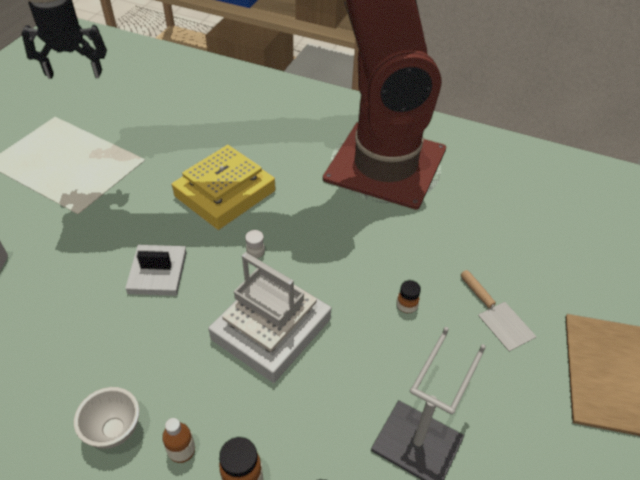

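View pics/top0.png

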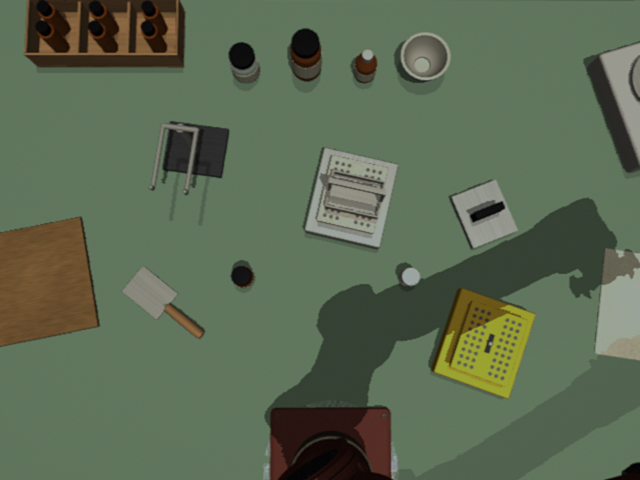

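The scene picture shows the white filler at (270,320) with the pan on it, the cover plate at (157,268), the fork hook at (440,400), and the yellow look-alike filler at (224,183). The top picture shows white filler (350,197), cover (484,213), hook (180,155), yellow look-alike (487,343). The white filler with the pan on it is the one meant. I'll confirm that in enlarged crops.

Run:
```python
import cv2,numpy as np
t=cv2.imread("pics/top0.png"); s=cv2.imread("pics/scene0.png")
def crop(im,x0,y0,w,h,k,name):
    c=cv2.resize(im[y0:y0+h,x0:x0+w],None,fx=k,fy=k,interpolation=cv2.INTER_CUBIC)
    # ticks
    for i in range(0,w,10): cv2.line(c,(i*k,0),(i*k,8 if i%50 else 16),(0,0,255),1)
    for i in range(0,h,10): cv2.line(c,(0,i*k),(8 if i%50 else 16,i*k),(0,0,255),1)
    cv2.imwrite(f"pics/{name}.png",c)
crop(t,295,140,110,110,5,"c_filler_t")
crop(t,440,170,90,85,6,"c_cover_t")
crop(t,140,110,100,90,6,"c_hook_t")
crop(s,200,245,140,135,4,"c_filler_s")
crop(s,365,315,135,165,3,"c_hook_s")
crop(s,120,235,75,65,8,"c_cover_s")
```

```text
(no output)
```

View pics/c_filler_t.png

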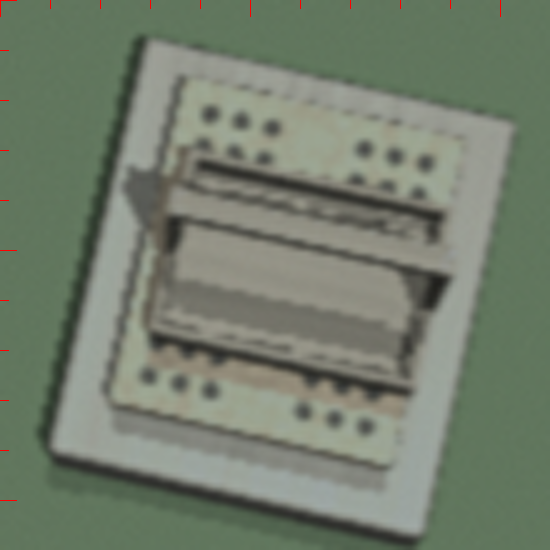

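View pics/c_cover_t.png

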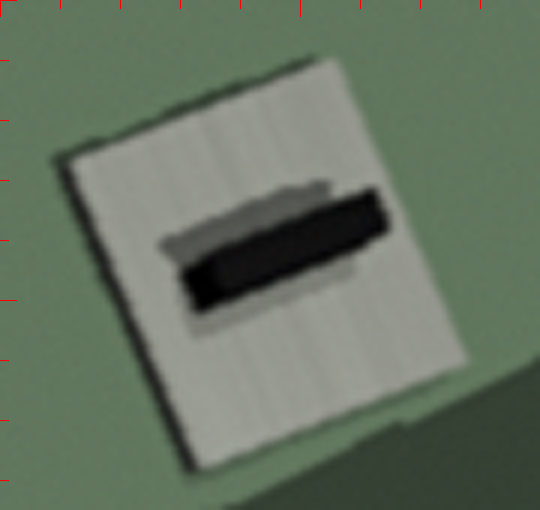

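View pics/c_hook_t.png

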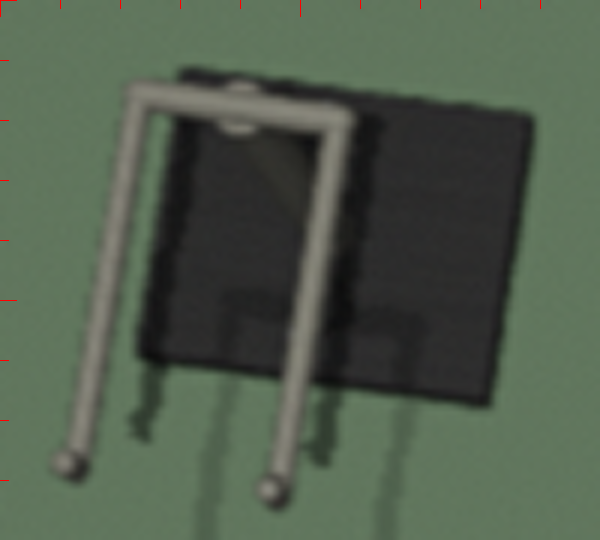

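View pics/c_filler_s.png

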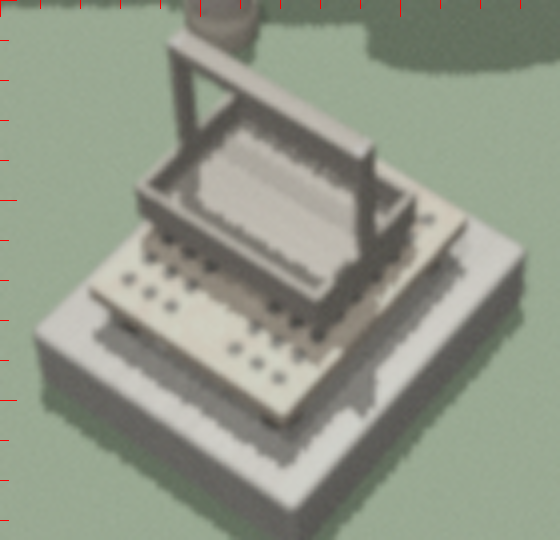

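View pics/c_hook_s.png

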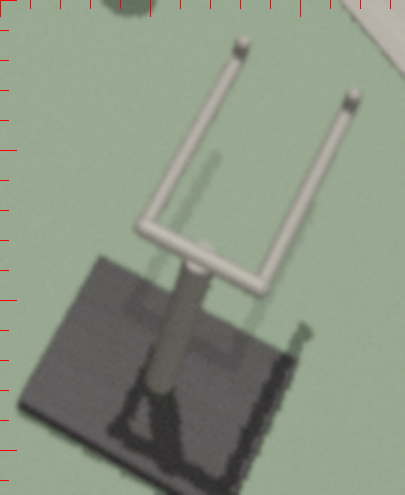

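View pics/c_cover_s.png

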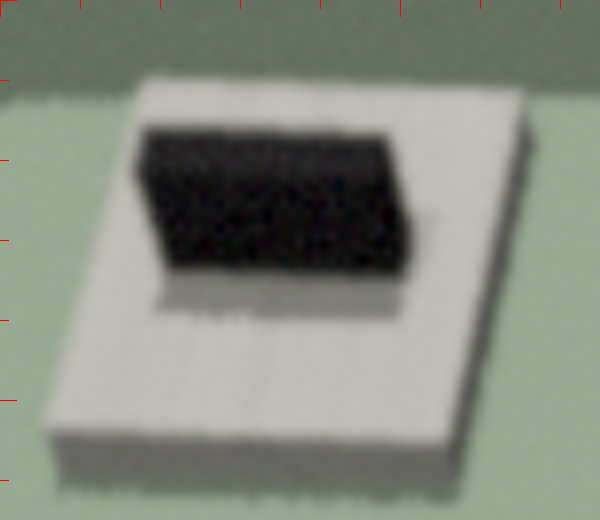

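Both crops confirm the choice: the white filler carries the tray pan with its bail; the plate has a black upright rib; the fork hook's open end faces the robot. Next, fit the poses.

```bash
cat > h.py <<'E'
import numpy as np, cv2
from scipy.spatial.transform import Rotation as R
from scipy.optimize import least_squares
from rig import status, vision
def rot(rpy): return R.from_euler('xyz',rpy,degrees=True).as_matrix()
def cam(name,state=None):
    c=vision.calibration(name)
    if name=='wrist':
        T=np.eye(4);T[:3,:3]=rot(state['tcp_rot']);T[:3,3]=state['tcp_pos'];T=T@c['tool_from_camera']
        return c['mtx'],T[:3,:3],T[:3,3]
    return c['mtx'],rot(c['rotation']),c['position']
def proj(C,P):
    K,Rm,t=C; p=(np.atleast_2d(P)-t)@Rm; p=p@K.T
    return p[:,:2]/p[:,2:]
def ray(C,uv,z):
    K,Rm,t=C; d=np.linalg.solve(K,np.c_[np.atleast_2d(uv),np.ones(len(np.atleast_2d(uv)))].T).T@Rm.T
    return t+d*((z-t[2])/d[:,2])[:,None]
def fit(obs,x0,zfree=False):
    # obs: list of (C, local pts Nx3 (z world), px Nx2)
    def pose(x,P):
        a=np.radians(x[2]);P=np.array(P,float);Q=P.copy()
        Q[:,0]=x[0]+np.cos(a)*P[:,0]-np.sin(a)*P[:,1];Q[:,1]=x[1]+np.sin(a)*P[:,0]+np.cos(a)*P[:,1]
        return Q
    f=lambda x:np.concatenate([(proj(C,pose(x,P))-np.array(p)).ravel() for C,P,p in obs])
    r=least_squares(f,x0,x_scale=[.01,.01,1],loss='soft_l1')
    return r.x,f(r.x).reshape(-1,2)
E
python3 - <<'E'
from h import *
np.set_printoptions(precision=1,suppress=True)
T=cam('top');S=cam('scene')
px=lambda pts,k,x0,y0:(np.array(pts)+.5)/k-.5+[x0,y0]
def show(n,o,x0):
    x,r=fit(o,x0); print(n,'both',np.round(x,4),'rms',np.sqrt((r**2).mean()),r.ravel())
    for i,c in enumerate(o): print('   single',np.round(fit([c],x0)[0],4))
h,w=.065,.055
show('bed',[(T,[[h,w,.07],[h,-w,.07],[-h,-w,.07],[-h,w,.07]],px([(183,75),(467,140),(390,467),(108,402)],5,295,140)),
 (S,[[h,-w,.07],[h,w,.07],[-h,w,.07]][1:2]+[[h,-w,.07],[h,w,.07]][:0]+[],px([(285,418)],4,200,245))],[.6,0,-13])
# corner identification for scene
x=[.6,0,-13]
E
python3 - <<'E'
from h import *
T=cam('top');S=cam('scene')
print(ray(T,[(350,197),(484,213),(180,150)],.05)); 
print(proj(S,[[.6,0,.07],[.7,0,.07],[.6,.1,.07]]))
E
```

```text
bed both [  0.5  -0.  -12.9] rms 0.3967559416955999 [-0.  -0.  -0.7 -0.3  0.1  0.  -0.3  0.1 -0.6 -0.8]
   single [  0.5  -0.  -13.1]
   single [  0.5  -0.  -13. ]
[[ 0.52083366 -0.03874472  0.05      ]
 [ 0.48984798 -0.29713547  0.05      ]
 [ 0.61313678  0.29131659  0.05      ]]
[[271.30262564 349.12755917]
 [243.22586046 399.48754377]
 [326.83137385 370.61495955]]
```

Run:
```python
from h import *
np.set_printoptions(precision=4,suppress=True,linewidth=150)
T=cam('top');S=cam('scene')
px=lambda pts,k,x0,y0:(np.array(pts)+.5)/k-.5+[x0,y0]
ft=lambda p:px(p,5,295,140); fs=lambda p:px(p,4,200,245)
ct=lambda p:px(p,6,440,170); cs=lambda p:px(p,8,120,235)
ht=lambda p:px(p,6,140,110); hs=lambda p:px(p,3,365,315)
def show(n,o,x0):
    x,r=fit(o,x0); print(n,'both',x,'rms',np.sqrt((r**2).mean()).round(2)); print('  ',r.ravel().round(1))
    for i,c in enumerate(o): print('   single',fit([c],x0)[0])
def q(h,w,z): return [[h,w,z],[h,-w,z],[-h,-w,z],[-h,w,z]]
b=q(.065,.055,.07)
show('bed',[(T,b,ft([(183,75),(467,140),(390,467),(108,402)])),(S,[b[0],b[1],b[3]],fs([(285,418),(90,290),(468,225)]))],[.52,-.04,-13])
r=q(.035,.05,.104)
show('rim',[(T,r,ft([(188,148),(447,212),(410,388),(150,330)])),(S,r,fs([(318,300),(138,190),(238,97),(414,200)]))],[.52,-.04,-13])
bar=[[0,.051,.17],[0,-.051,.17]]
show('bar',[(T,bar,ft([(163,198),(450,260)])),(S,bar,fs([(366,149),(176,36)]))],[.52,-.04,-13])
c=q(.055,.048,.018)
show('cover',[(T,c,ct([(68,162),(335,60),(468,360),(200,470)])),(S,c,cs([(452,442),(45,432),(143,78),(525,90)]))],[.49,-.3,23])
k=[[-.03,.03,.166],[-.03,-.03,.166],[.085,.03,.152],[.085,-.03,.152]]
show('hook',[(T,k,ht([(70,462),(274,490),(138,94),(345,117)])),(S,k,hs([(353,95),(243,42),(262,288),(143,225)]))],[.6,.3,-10])
```

```text
bed both [  0.5241  -0.0406 -12.9414] rms 0.92
   [-0.3 -0.3 -1.  -0.6 -0.2 -0.2 -0.7 -0.2 -0.4 -0.4 -1.1 -1.2  0.  -2.6]
   single [  0.5235  -0.0416 -13.1227]
   single [  0.5262  -0.0383 -13.4645]
rim both [  0.5179  -0.0436 -12.6521] rms 1.04
   [-0.5 -0.2  0.5 -1.4 -0.1 -0.1 -1.2 -0.3 -0.2  0.5 -1.  -0.8 -0.1 -2.8  1.  -1.7]
   single [  0.5171  -0.0441 -12.9182]
   single [  0.52    -0.0424 -12.768 ]
bar both [  0.5177  -0.0436 -12.6253] rms 0.38
   [ 0.3  0.   0.1  0.3  0.7  0.6 -0.4 -0. ]
   single [  0.518   -0.0432 -12.3256]
   single [  0.5173  -0.0441 -13.0403]
cover both [ 0.4943 -0.3048 21.9643] rms 0.51
   [-0.5  0.4 -0.8 -0.3 -0.6  0.5 -0.5  0.2 -0.9 -0.4 -0.6 -0.6 -0.5  0.2 -0.5  0. ]
   single [ 0.4947 -0.306  21.8105]
   single [ 0.4942 -0.3034 22.1404]
hook both [ 0.5432  0.2813 -7.3276] rms 0.83
   [-1.  -0.6 -0.9 -0.9 -0.  -0.4 -1.2 -0.  -0.1 -1.6 -0.6 -1.3 -0.9 -0.8  0.   0.3]
   single [ 0.5423  0.2797 -7.0098]
   single [ 0.5445  0.2823 -7.7067]
```

```bash
cat >> h.py <<'E'
def plan(target,yaw,cur=None):
    """target TCP xyz, yaw = world angle of tool y (mod 180), tool down. prints tool-frame shift (in current axes, mm units/40) and turn about tool x"""
    s=status.state(); Rm=rot(s['tcp_rot']); d=Rm.T@(np.array(target)-s['tcp_pos'])
    ya=np.degrees(np.arctan2(Rm[1,1],Rm[0,1]))
    # desired R: x=-z, y=(c,s,0), z = x cross y
    best=None
    for k in (0,180):
        a=np.radians(yaw+k);X=np.array([0,0,-1.]);Y=np.array([np.cos(a),np.sin(a),0]);D=np.c_[X,Y,np.cross(X,Y)]
        v=R.from_matrix(Rm.T@D).as_rotvec()
        if best is None or np.linalg.norm(v)<np.linalg.norm(best[0]): best=(v,D)
    dn=best[1].T@(np.array(target)-s['tcp_pos'])
    print('t %.2f'%s['time'],'tcp',s['tcp_pos'].round(4),'ytool %.1f'%ya,'q',s['q'].round(0),'F',s['force'].round(1),'gap',s['finger_gap'].round(4))
    print(' shift units (now axes)',(d/.04).round(3),' (after-turn axes)',(dn/.04).round(3),' turn units',(best[0]/.12).round(3))
E
python3 - <<'E'
from h import *
plan([.5178,-.0436,.25],-12.8)
E
```

```text
Traceback (most recent call last):
  File "h.py", line 38, in plan
    print('t %.2f'%s['time'],'tcp',s['tcp_pos'].round(4),'ytool %.1f'%ya,'q',s['q'].round(0),'F',s['force'].round(1),'gap',s['finger_gap'].round(4))
                                                                                                                           ^^^^^^^^^^^^^^^^^^^^^
AttributeError: 'float' object has no attribute 'round'
```

```bash
sed -i "s/s\['finger_gap'\].round(4)/round(s['finger_gap'],4)/" h.py
python3 - <<'E'
from h import *
plan([.5178,-.0436,.25],-12.8)
E
```

```text
t 0.10 tcp [ 0.2824 -0.585   0.2073] ytool -64.2 q [59. 19.  2. 84. -1. 77. -3.] F [-0.4 -0.1 -0.5] gap 0.085
 shift units (now axes) [ -1.054  -9.631 -11.184]  (after-turn axes) [ -1.067   2.741 -14.502]  turn units [-7.48e+00 -4.00e-03  1.10e-02]
```

Call:
{"op": "step_arm", "data": {"motion": [1,-0.1,0,0,-0.4,0,0,1,-0.1,0,0,-0.7,0,0,1,-0.1,0,0,-0.8,0,0,1,-0.1,0,0,-0.8,0,0,1,-0.1,0,0,-0.8,0,0,1,-0.1,0,0,-0.8,0,0,1,-0.1,0,0,-0.8,0,0,1,-0.1,0,0,-0.8,0,0,1,-0.1,0,0,-0.8,0,0,1,-0.1,0,0,-0.5,0,0,1,0,0,0,-0.28,0,0,1,0,0.05,-0.2,0,0,0,1,0,0.1,-0.5,0,0,0,1,0,0.15,-0.8,0,0,0,1,0,0.16,-0.85,0,0,0,1,0,0.16,-0.85,0,0,0,1,0,0.16,-0.85,0,0,0,1,0,0.16,-0.85,0,0,0,1,0,0.16,-0.85,0,0,0,1,0,0.16,-0.85,0,0,0]}}

```text
time: 1.77
tcp_pos: [0.3905, -0.3367, 0.2478]
tcp_rot: [-96.5, 90.0, 160.6]
force: [0.9, 0.2, 1.0]
finger_gap: 0.0852
```

Run:
```python
from h import *
plan([.5178,-.0436,.25],-12.8)
```

```text
t 1.77 tcp [ 0.3905 -0.3367  0.2478] ytool -12.9 q [ 50.   3. -15.  98.   1.  79.  22.] F [0.9 0.2 1. ] gap 0.0852
 shift units (now axes) [-0.056  1.47  -7.851]  (after-turn axes) [-0.056  1.48  -7.85 ]  turn units [-0.01  -0.     0.004]
```

Call:
{"op": "step_arm", "data": {"motion": [1,0,0.16,-0.85,0,0,0,1,0,0.16,-0.85,0,0,0,1,0,0.16,-0.85,0,0,0,1,0,0.16,-0.85,0,0,0,1,0,0.16,-0.85,0,0,0,1,0,0.16,-0.85,0,0,0,1,0,0.16,-0.85,0,0,0,1,0,0.15,-0.8,0,0,0,1,0,0.12,-0.6,0,0,0,1,0,0.05,-0.35,0,0,0,1,0,0.04,-0.15,0,0,0,1,0,0,0,0,0,0]}}

```text
time: 2.77
tcp_pos: [0.5175, -0.0443, 0.2478]
tcp_rot: [-110.1, 90.0, 147.2]
force: [0.3, -0.3, 0.3]
finger_gap: 0.0854
```

```bash
cat > snap.py <<'E'
import sys
from h import *
n,out=sys.argv[1:3]
s=status.state(); im=vision.grab_frame(n); im=im[:,:,::-1].copy()
cv2.imwrite(f'pics/{out}_raw.png',im)
np.save(f'pics/{out}.npy',np.array([s],dtype=object),allow_pickle=True)
C=cam(n,s)
cols=[(0,0,255),(255,0,0),(255,0,255),(0,200,255),(0,255,255)]
exec(open('model.py').read())
for i,(P) in enumerate(models):
    P=np.array(P); p=proj(C,P)
    if ((p<-300)|(p>900)).any(): continue
    cv2.polylines(im,[p.round().astype(int)],True,cols[i%5],1)
cv2.imwrite(f'pics/{out}.png',im)
E
cat > model.py <<'E'
def rect(x,y,a,h,w,z):
    a=np.radians(a);return [[x+np.cos(a)*u-np.sin(a)*v,y+np.sin(a)*u+np.cos(a)*v,z] for u,v in ((h,w),(h,-w),(-h,-w),(-h,w))]
B=(.5241,-.0406,-12.9);PN=(.5178,-.0436,-12.8);HK=(.5432,.2813,-7.3);CV=(.4943,-.3048,22)
models=[rect(*B,.065,.055,.07),rect(*PN,.035,.05,.104),rect(*PN,.005,.051,.17),rect(*CV,.055,.048,.018)]
E
python3 snap.py wrist w1; python3 -c "
from h import *
plan([.5178,-.0436,.25],-12.8)"
```

```text
t 2.82 tcp [ 0.5172 -0.0459  0.2478] ytool -12.8 q [ 31.   5. -32.  97.   3.  79. -15.] F [-1.4 -0.2 -0.3] gap 0.0854
 shift units (now axes) [-0.055  0.002 -0.06 ]  (after-turn axes) [-0.055  0.002 -0.06 ]  turn units [0.    0.002 0.005]
```

View pics/w1.png

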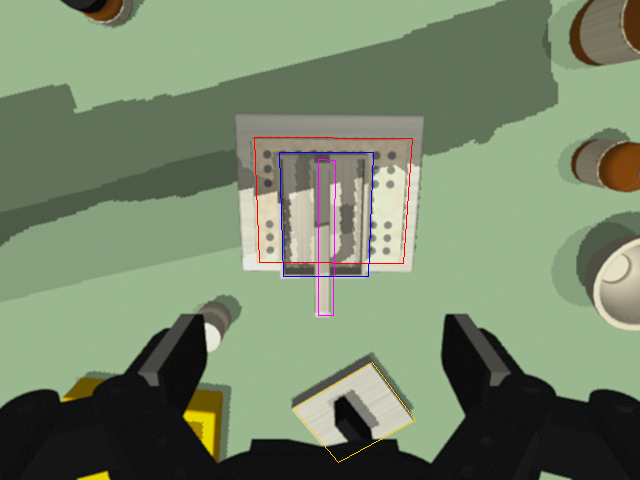

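The wrist view matches the model: bar at (325,240), rim outline (280–373,152–276), bed and cover also on their outlines. Descend and grasp.

Call:
{"op": "step_arm", "data": {"motion": [1,0.15,0,-0.03,0,0,0,1,0.35,0,-0.03,0,0,0,1,0.45,0,0,0,0,0,1,0.45,0,0,0,0,0,1,0.45,0,0,0,0,0,1,0.35,0,0,0,0,0,1,0.25,0,0,0,0,0,1,0.1,0,0,0,0,0,1,0,0,0,0,0,0,-1,0,0,0,0,0,0,-1,0,0,0,0,0,0,-1,0,0,0,0,0,0,-1,0,0,0,0,0,0,-1,0,0,0,0,0,0,-1,0,0,0,0,0,0,-1,0,0,0,0,0,0,-1,0,0,0,0,0,0], "newtons": 60}}

```text
time: 4.23
tcp_pos: [0.518, -0.0436, 0.1462]
tcp_rot: [-107.7, 90.0, 149.5]
force: [-0.9, 0.2, 2.4]
finger_gap: 0.0051
```

```bash
python3 -c "
from h import *
plan([.5178,-.0436,.146],-12.8)"
```

```text
t 4.23 tcp [ 0.518  -0.0436  0.1462] ytool -12.8 q [ 30.   9. -32. 105.   5.  67. -17.] F [-0.9  0.2  2.4] gap 0.0051
 shift units (now axes) [ 0.005 -0.006  0.001]  (after-turn axes) [ 0.005 -0.006  0.001]  turn units [ 0.    -0.     0.001]
```

```bash
python3 snap.py wrist w2; python3 -c "
from h import *
s=status.state();print(s['finger_gap'],s['force'])"
```

```text
0.005252172572895645 [-0.77591331 -0.01812719  1.59299421]
```

View pics/w2_raw.png

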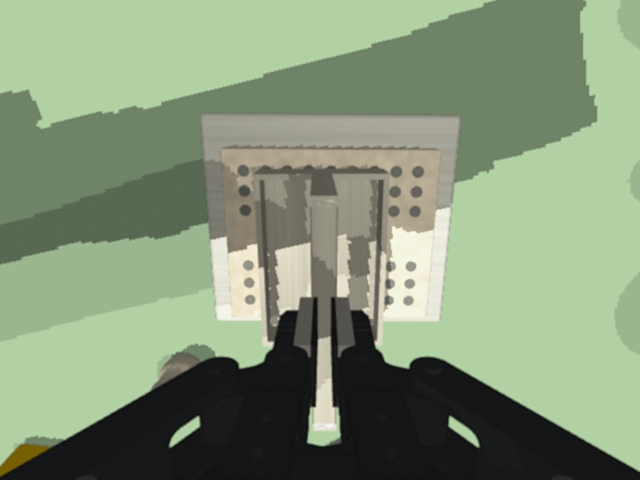

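The bar is held between the pads at (325,330). Lift straight up.

Call:
{"op": "step_arm", "data": {"motion": [-1,-0.05,0,0,0,0,0,-1,-0.1,0,0,0,0,0,-1,-0.2,0,0,0,0,0,-1,-0.3,0,0,0,0,0,-1,-0.35,0,0,0,0,0,-1,-0.35,0,0,0,0,0,-1,-0.35,0,0,0,0,0,-1,-0.3,0,0,0,0,0,-1,-0.2,0,0,0,0,0,-1,-0.1,0,0,0,0,0,-1,0,0,0,0,0,0,-1,0,0,0,0,0,0], "newtons": 70}}

```text
time: 5.28
tcp_pos: [0.5179, -0.0437, 0.2378]
tcp_rot: [-83.4, 90.0, 173.8]
force: [0.6, -0.5, -2.6]
finger_gap: 0.0036
```

```bash
python3 snap.py wrist w3;python3 snap.py scene s3;python3 snap.py top t3; python3 -c "
from h import *
a=np.radians(-7.3)
p=np.array([.5432,.2813])+np.array([np.cos(a),np.sin(a)])*-.11
print(p); plan([*p,.231],-7.3)"
```

```text
[0.43409161 0.29527711]
t 5.43 tcp [ 0.5176 -0.0436  0.2373] ytool -12.8 q [ 30.   5. -32.  98.   3.  78. -15.] F [ 0.1  0.6 -1.6] gap 0.0043
 shift units (now axes) [ 0.163 -3.913 -7.8  ]  (after-turn axes) [ 0.158 -3.148 -8.139]  turn units [-0.8   -0.001  0.012]
```

View pics/w3_raw.png

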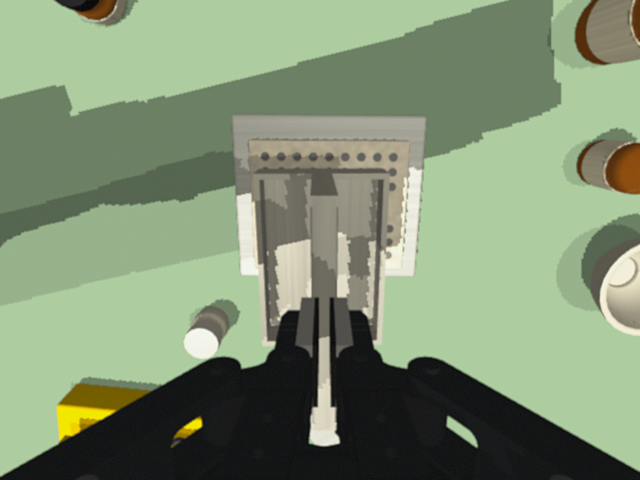

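View pics/s3_raw.png

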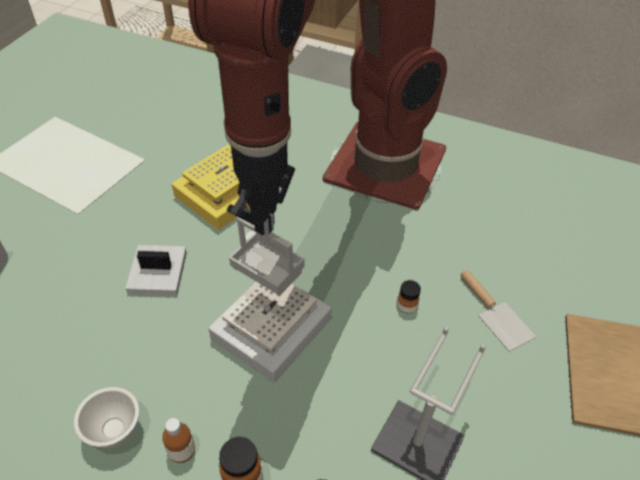

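The pan is lifted cleanly (scene (267,255), now above the bed at (270,315)). Carry it to the hook's open side.

Call:
{"op": "step_arm", "data": {"motion": [-1,0,0,0,-0.4,0,0,-1,0,0,0,-0.4,0,0,-1,0,-0.06,-0.15,0,0,0,-1,0,-0.14,-0.37,0,0,0,-1,0,-0.23,-0.59,0,0,0,-1,0,-0.28,-0.74,0,0,0,-1,0,-0.28,-0.74,0,0,0,-1,0,-0.28,-0.74,0,0,0,-1,0,-0.28,-0.74,0,0,0,-1,0,-0.28,-0.74,0,0,0,-1,0,-0.28,-0.74,0,0,0,-1,0,-0.28,-0.74,0,0,0,-1,0,-0.28,-0.74,0,0,0,-1,0,-0.24,-0.59,0,0,0,-1,0,-0.15,-0.37,0,0,0,-1,0,-0.08,-0.15,0,0,0,-1,0,0,0,0,0,0,-1,0,0,0,0,0,0]}}

```text
time: 6.93
tcp_pos: [0.4349, 0.2946, 0.2378]
tcp_rot: [-28.7, 90.0, -126.1]
force: [0.5, -0.5, -2.4]
finger_gap: 0.004
```

```bash
python3 snap.py wrist w4;python3 snap.py scene s4;python3 snap.py top t4; python3 -c "
from h import *
plan([0.4341,.2953,.17],-7.3)"
```

```text
t 7.08 tcp [0.4356 0.2937 0.238 ] ytool -7.5 q [  7.   8. -50.  97.   6.  78. -51.] F [ 0.1  0.3 -0.7] gap 0.0038
 shift units (now axes) [ 1.7   -0.042 -0.035]  (after-turn axes) [ 1.7   -0.042 -0.034]  turn units [-0.022  0.006 -0.001]
```

View pics/w4_raw.png

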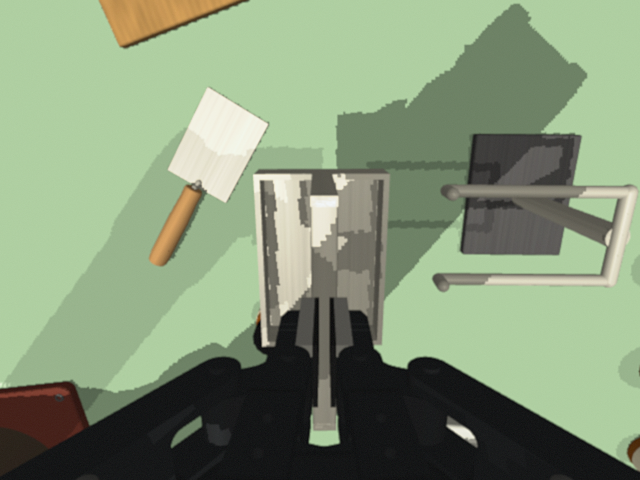

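View pics/t4.png

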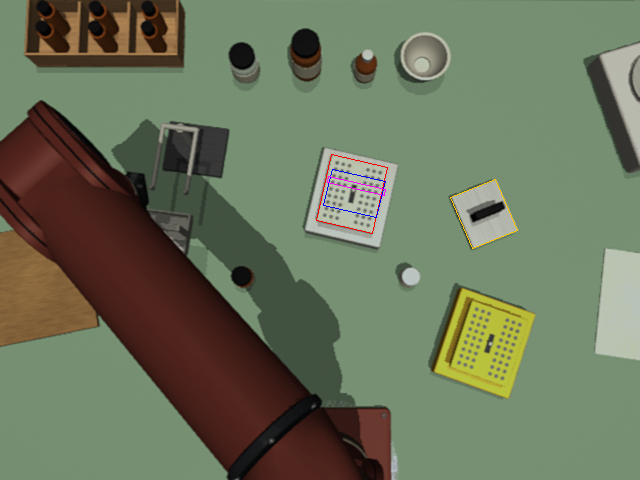

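View pics/s4.png

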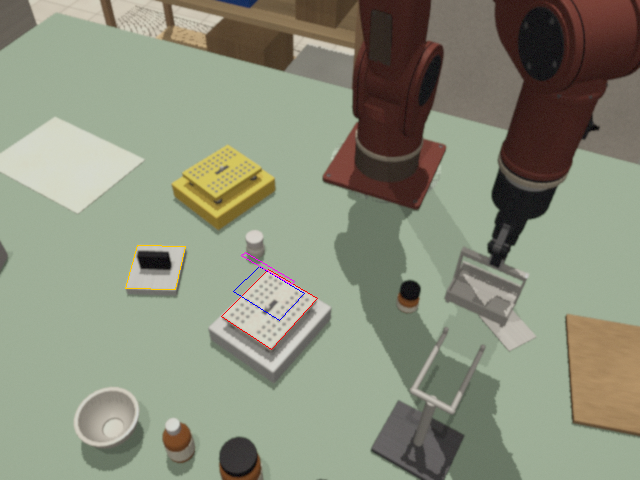

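Run:
```python
from h import *
im=cv2.imread('pics/w4_raw.png')
c=cv2.resize(im[120:310,425:640],None,fx=3.7,fy=3.1,interpolation=cv2.INTER_CUBIC)
c=cv2.resize(im[160:310,425:640],None,fx=3.7,fy=3.7,interpolation=cv2.INTER_CUBIC)
cv2.imwrite('pics/c_w4.png',c)
```

```text
(no output)
```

View pics/c_w4.png

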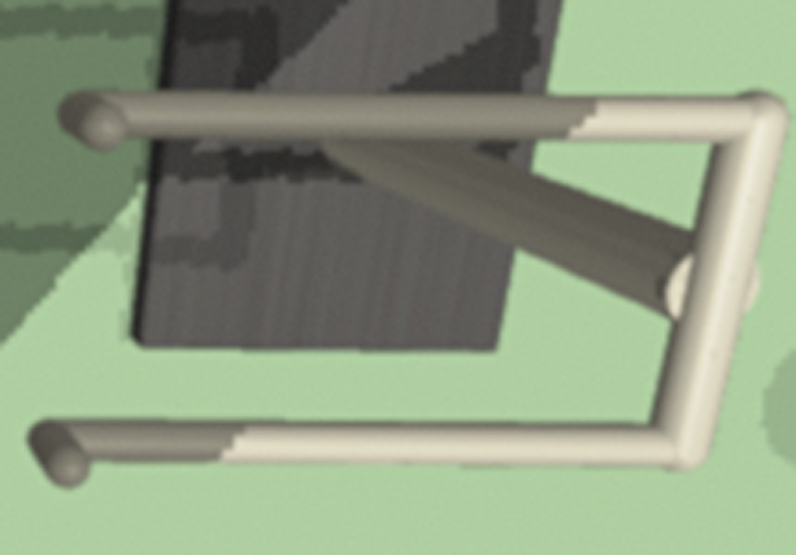

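Run:
```python
from h import *
np.set_printoptions(precision=4,suppress=True,linewidth=150)
s=np.load('pics/w4.npy',allow_pickle=True)[0]
W=cam('wrist',s);T=cam('top');S=cam('scene')
px=lambda pts,k,x0,y0:(np.array(pts)+.5)/k-.5+[x0,y0]
k=[[-.03,.03,.166],[-.03,-.03,.166],[.085,.03,.150],[.085,-.03,.150]]
o=[(T,k,px([(70,462),(274,490),(138,94),(345,117)],6,140,110)),(S,k,px([(353,95),(243,42),(262,288),(143,225)],3,365,315)),
(W,k,px([(100,130),(68,467),(762,115),(687,448)],3.7,425,160))]
for oo in (o,o[2:],o[:1],o[1:2]):
  x,r=fit(oo,[.54,.28,-7]);print(x,r.ravel().round(1))
```

```text
[ 0.5416  0.2824 -7.6669] [-1.8  0.2 -1.7  0.1 -0.1  0.7 -1.4  1.3  1.  -2.   0.6 -1.9 -0.4 -0.9  0.6  0.1  4.8  0.2  3.6  2.2 -0.   0.9 -0.3 -1. ]
[ 0.5402  0.283  -7.7337] [ 2.4 -0.6  1.3  1.5 -2.2  0.3 -2.5 -1.5]
[ 0.5426  0.2798 -6.8014] [-0.1 -0.1  0.1 -0.7  0.6  0.3 -0.6  0.4]
[ 0.5438  0.2823 -7.7009] [ 0.6 -0.9  0.2 -0.8 -1.   0.4  0.1  1.3]
```

```bash
python3 -c "
from h import *
plan([0.542,.282,.170],-7.5)"
```

```text
t 7.08 tcp [0.4356 0.2937 0.238 ] ytool -7.5 q [  7.   8. -50.  97.   6.  78. -51.] F [ 0.1  0.3 -0.7] gap 0.0038
 shift units (now axes) [ 1.7    2.676 -0.055]  (after-turn axes) [ 1.7    2.676 -0.057]  turn units [ 0.007  0.006 -0.001]
```

Call:
{"op": "step_arm", "data": {"motion": [-1,0.1,0,-0.02,0,0,0,-1,0.25,0,-0.03,0,0,0,-1,0.35,0,0,0,0,0,-1,0.35,0,0,0,0,0,-1,0.35,0,0,0,0,0,-1,0.2,0,0,0,0,0,-1,0.1,0,0,0,0,0,-1,0,0.1,0,0,0,0,-1,0,0.25,0,0,0,0,-1,0,0.3,0,0,0,0,-1,0,0.3,0,0,0,0,-1,0,0.2,0,0,0,0,-1,0,0.1,0,0,0,0,-1,0,0,0,0,0,0]}}

```text
time: 8.25
tcp_pos: [0.4859, 0.2906, 0.17]
tcp_rot: [-132.9, 90.0, 129.7]
force: [-0.7, -0.9, -1.8]
finger_gap: 0.0042
```

```bash
python3 snap.py wrist w5;python3 snap.py scene s5;python3 -c "
from h import *
plan([0.542,.282,.170],-7.5)
im=cv2.imread('pics/s5_raw.png');cv2.imwrite('pics/c_s5.png',cv2.resize(im[220:480,360:560],None,fx=2.3,fy=2.3))"
```

```text
t 8.35 tcp [0.4845 0.2912 0.17  ] ytool -7.3 q [  5.  17. -48.  97.  13.  72. -53.] F [ 0.  -0.6 -2.5] gap 0.0042
 shift units (now axes) [-0.     1.456  0.045]  (after-turn axes) [1.000e-03 1.456e+00 4.000e-02]  turn units [ 0.03  -0.002  0.006]
```

View pics/w5_raw.png

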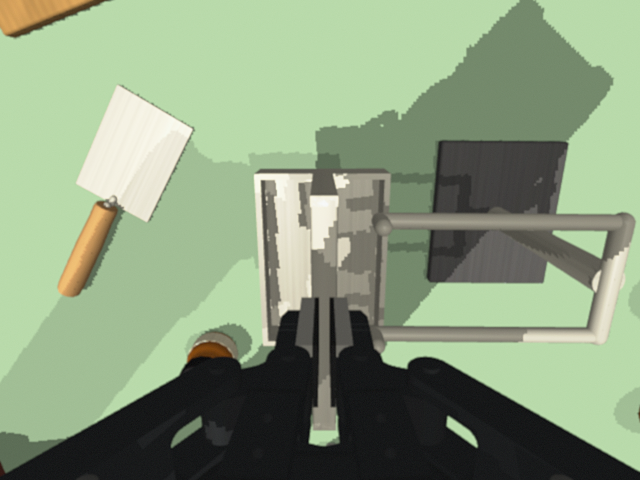

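View pics/c_s5.png

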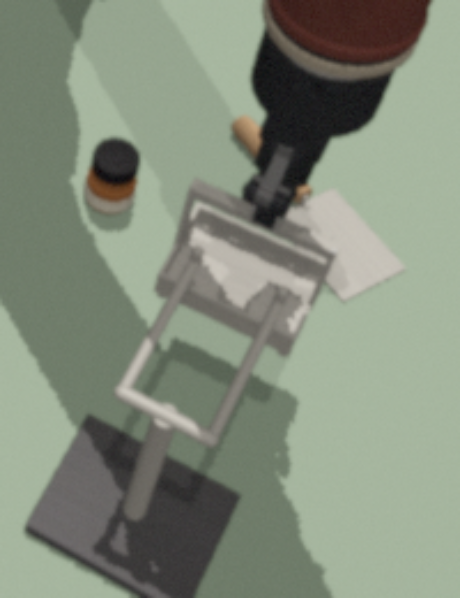

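The prongs are above the tray and between the bail's legs (tips at wrist (381,222),(378,338)). Advance and lower.

Call:
{"op": "step_arm", "data": {"motion": [-1,0,0.1,0.02,0,0,0,-1,0,0.2,0.02,0,0,0,-1,0,0.28,0,0,0,0,-1,0,0.28,0,0,0,0,-1,0,0.28,0,0,0,0,-1,0,0.2,0,0,0,0,-1,0,0.1,0,0,0,0,-1,0,0,0,0,0,0,-1,0.1,0,0,0,0,0,-1,0.15,0,0,0,0,0,-1,0.15,0,0,0,0,0,-1,0.1,0,0,0,0,0,-1,0.08,0,0,0,0,0,-1,0.05,0,0,0,0,0,-1,0.03,0,0,0,0,0,-1,0,0,0,0,0,0]}}

```text
time: 9.68
tcp_pos: [0.5415, 0.282, 0.1435]
tcp_rot: [-72.4, 90.0, -169.7]
force: [-0.9, -0.0, -2.1]
finger_gap: 0.0038
```

```bash
python3 snap.py wrist w6;python3 -c "
from h import *
plan([0.542,.282,.14],-7.5)"
```

```text
t 9.73 tcp [0.5416 0.282  0.1438] ytool -7.3 q [  4.  23. -46.  93.  17.  72. -52.] F [-0.1  0.5 -2.4] gap 0.0037
 shift units (now axes) [ 0.094  0.009 -0.   ]  (after-turn axes) [ 0.094  0.009 -0.   ]  turn units [ 0.029 -0.001  0.   ]
```

View pics/w6_raw.png

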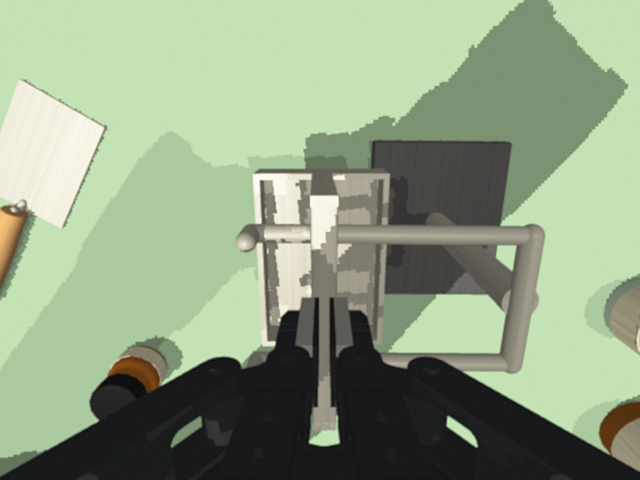

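Bar crosses both prongs, about 3 mm to go. Lower to contact.

Call:
{"op": "step_arm", "data": {"motion": [-1,0.04,0,0,0,0,0,-1,0.03,0,0,0,0,0,-1,0.02,0,0,0,0,0,-1,0,0,0,0,0,0]}}

```text
time: 10.07
tcp_pos: [0.5417, 0.282, 0.1402]
tcp_rot: [130.9, 90.0, 33.6]
force: [0.6, -0.6, -0.5]
finger_gap: 0.0042
```

Call:
{"op": "step_arm", "data": {"motion": [-1,0.02,0,0,0,0,0,-1,0.02,0,0,0,0,0,-1,0,0,0,0,0,0]}}

```text
time: 10.32
tcp_pos: [0.5419, 0.2821, 0.1398]
tcp_rot: [93.9, 89.9, -3.4]
force: [-3.0, -1.8, 8.8]
finger_gap: 0.004
```

Contact at the seat height (bar centre 0.159). Release.

Call:
{"op": "step_arm", "data": {"motion": [-1,-0.03,0,0,0,0,0,-0.8,0,0,0,0,0,0,-0.6,0,0,0,0,0,0,-0.4,0,0,0,0,0,0,-0.2,0,0,0,0,0,0,-0.1,0,0,0,0,0,0,-0.1,0,0,0,0,0,0]}}

```text
time: 10.9
tcp_pos: [0.5416, 0.282, 0.1397]
tcp_rot: [-97.0, 90.0, 165.7]
force: [0.0, -1.1, -0.8]
finger_gap: 0.0382
```

```bash
python3 snap.py wrist w7;python3 -c "
from h import *
plan([0.542,.282,.14],-7.5)"
```

```text
t 10.95 tcp [0.5416 0.282  0.1397] ytool -7.3 q [  4.  23. -45.  93.  17.  71. -52.] F [ 0.2  0.1 -0. ] gap 0.0384
 shift units (now axes) [-0.007  0.009 -0.001]  (after-turn axes) [-0.007  0.009 -0.001]  turn units [ 0.029 -0.001  0.001]
```

View pics/w7_raw.png

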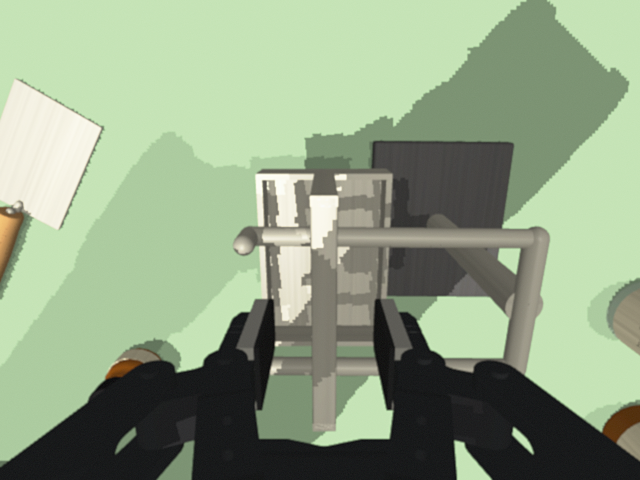

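The pan hangs on both prongs and the fingers are free on either side. Rise straight up.

Call:
{"op": "step_arm", "data": {"motion": [-0.1,-0.05,0,0,0,0,0,-0.1,-0.1,0,0,0,0,0,-0.1,-0.2,0,0,0,0,0,-0.1,-0.35,0,0,0,0,0,-0.1,-0.5,0,0,0,0,0,-0.1,-0.6,0,0,0,0,0,-0.1,-0.6,0,0,0,0,0,-0.1,-0.4,0,0,0,0,0,-0.1,-0.2,0,0,0,0,0]}}

```text
time: 11.7
tcp_pos: [0.5423, 0.2829, 0.2638]
tcp_rot: [124.4, 89.7, 27.1]
force: [-0.5, 0.3, 0.2]
finger_gap: 0.0384
```

```bash
python3 snap.py scene s8;python3 -c "
from h import *
plan([0.4943,-.3048,.25],22)
im=cv2.imread('pics/s8_raw.png');cv2.imwrite('pics/c_s8.png',cv2.resize(im[220:480,360:560],None,fx=2.3,fy=2.3))
im=cv2.imread('pics/t4_raw.png');cv2.imwrite('pics/c_bt4.png',cv2.resize(im[140:250,295:405],None,fx=5,fy=5,interpolation=cv2.INTER_CUBIC))
im=cv2.imread('pics/s4_raw.png');cv2.imwrite('pics/c_bs4.png',cv2.resize(im[245:380,200:340],None,fx=4,fy=4,interpolation=cv2.INTER_CUBIC))
"
```

```text
t 11.75 tcp [0.5425 0.283  0.2639] ytool -7.3 q [  5.  19. -47.  83.  14.  84. -49.] F [0.4 0.6 0.9] gap 0.0383
 shift units (now axes) [ 0.312  0.67  14.729]  (after-turn axes) [ 0.349 -6.622 13.173]  turn units [-4.261 -0.013 -0.039]
```

View pics/c_s8.png

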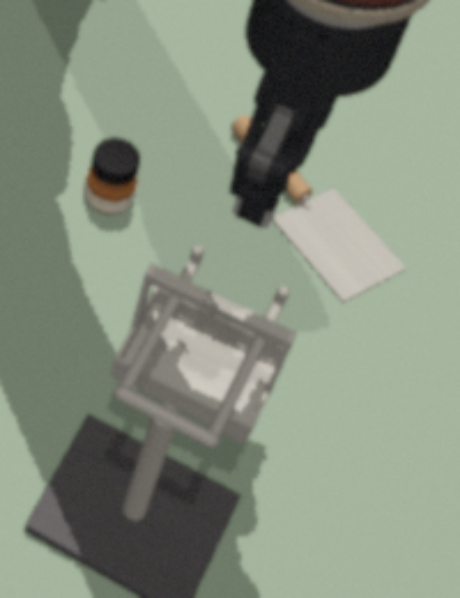

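View pics/c_bt4.png

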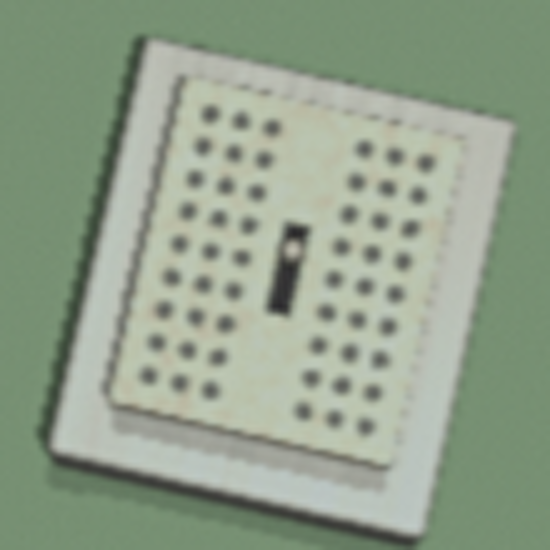

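View pics/c_bs4.png

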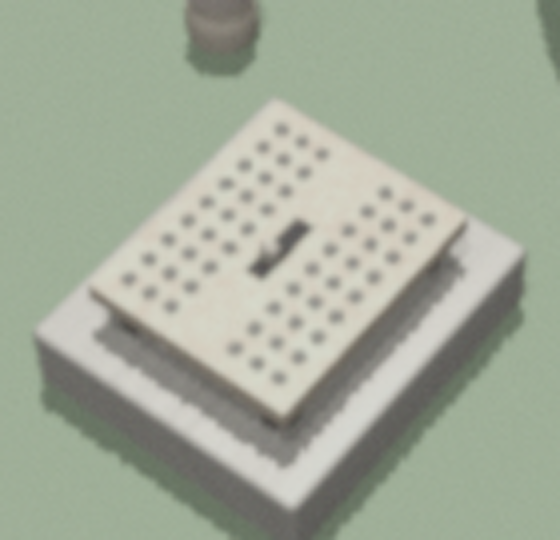

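The pan hangs by its bar on both prongs. On the bed crop the pin is visible at (293,250) of the top crop, toward bed +x. I'll fit bed and pin.

Run:
```python
from h import *
np.set_printoptions(precision=4,suppress=True,linewidth=150)
T=cam('top');S=cam('scene')
px=lambda pts,k,x0,y0:(np.array(pts)+.5)/k-.5+[x0,y0]
b=[[.065*i,.055*j,.07] for i,j in((1,1),(1,-1),(-1,-1),(-1,1))]
o=[(T,b,px([(183,76),(467,138),(390,467),(108,400)],5,295,140)),(S,b,px([(285,420),(90,290),(274,98),(467,228)],4,200,245))]
for oo in (o,o[:1],o[1:]):
  x,r=fit(oo,[.52,-.04,-13]);print('bed',x,r.ravel().round(1))
  a=np.radians(x[2]);Q=np.array([[np.cos(a),np.sin(a)],[-np.sin(a),np.cos(a)]])
  for C,p,n,z in ((T,px([(293,249)],5,295,140),'top pin',.078),(S,px([(266,249)],4,200,245),'scene pin',.078),(T,px([(288,270)],5,295,140),'top slot',.07),(S,px([(279,248)],4,200,245),'scene slot',.07)):
    P=ray(C,p,z)[0];print('  ',n,P[:2],'local',Q@(P[:2]-x[:2]))
```

```text
bed [  0.5245  -0.0407 -12.8686] [-0.3 -0.6 -1.  -0.4 -0.1 -0.4 -0.6  0.1 -0.4 -0.8 -1.3 -1.   0.2  0.3  0.1 -3.3]
   top pin [ 0.53   -0.0435] local [ 0.006  -0.0015]
   scene pin [ 0.5313 -0.0431] local [ 0.0072 -0.0009]
   top slot [ 0.5235 -0.042 ] local [-0.0006 -0.0015]
   scene slot [ 0.5235 -0.041 ] local [-0.0009 -0.0006]
bed [  0.5238  -0.0416 -13.0952] [ 0.3 -0.4 -0.4  0.1  0.2 -0.  -0.2  0.3]
   top pin [ 0.53   -0.0435] local [ 0.0064 -0.0004]
   scene pin [ 0.5313 -0.0431] local [0.0076 0.0002]
   top slot [ 0.5235 -0.042 ] local [-0.0002 -0.0004]
   scene slot [ 0.5235 -0.041 ] local [-0.0004  0.0005]
bed [  0.526   -0.0394 -12.8402] [-0.1  0.2 -1.  -0.1  0.4  1.2  0.5 -2.4]
   top pin [ 0.53   -0.0435] local [ 0.0048 -0.0032]
   scene pin [ 0.5313 -0.0431] local [ 0.006  -0.0025]
   top slot [ 0.5235 -0.042 ] local [-0.0018 -0.0031]
   scene slot [ 0.5235 -0.041 ] local [-0.0021 -0.0022]
```

Call:
{"op": "step_arm", "data": {"motion": [0.6,0,0,0,-0.3,0,0,0.6,0,0,0,-0.6,0,0,0.6,0,0,0,-0.8,0,0,0.6,0,0,0,-0.8,0,0,0.6,0,0,0,-0.8,0,0,0.6,0,0,0,-0.6,0,0,0.6,0,0,0,-0.36,0,0,0.6,0,-0.08,0.15,0,0,0,0.6,0,-0.2,0.39,0,0,0,0.6,0,-0.31,0.62,0,0,0,0.6,0,-0.39,0.78,0,0,0,0.6,0,-0.39,0.78,0,0,0,0.6,0,-0.39,0.78,0,0,0,0.6,0,-0.39,0.78,0,0,0,0.6,0,-0.39,0.78,0,0,0,0.6,0,-0.39,0.78,0,0,0,0.6,0,-0.39,0.78,0,0,0,0.6,0,-0.39,0.78,0,0,0,0.6,0,-0.39,0.78,0,0,0,0.6,0,-0.39,0.78,0,0,0]}}

```text
time: 13.42
tcp_pos: [0.5083, -0.1197, 0.2597]
tcp_rot: [-32.6, 90.0, -100.7]
force: [0.6, 0.1, 0.1]
finger_gap: 0.0684
```

```bash
python3 -c "
from h import *
plan([0.4943,-.3048,.25],22)"
```

```text
t 13.42 tcp [ 0.5083 -0.1197  0.2597] ytool 21.8 q [ 46.   6. -40.  95.   4.  80.  27.] F [0.6 0.1 0.1] gap 0.0684
 shift units (now axes) [ 0.244 -2.047  4.165]  (after-turn axes) [ 0.242 -2.058  4.16 ]  turn units [-0.022  0.003  0.002]
```

Call:
{"op": "step_arm", "data": {"motion": [0.6,0,-0.38,0.77,0,0,0,0.6,0,-0.38,0.77,0,0,0,0.6,0.05,-0.38,0.77,0,0,0,0.6,0.05,-0.33,0.66,0,0,0,0.6,0.05,-0.27,0.55,0,0,0,0.6,0.05,-0.17,0.35,0,0,0,0.6,0.04,-0.1,0.2,0,0,0,0.6,0,-0.04,0.1,0,0,0,0.6,0,0,0,0,0,0,0.6,0,0,0,0,0,0,0.6,0,0,0,0,0,0]}}

```text
time: 14.33
tcp_pos: [0.4964, -0.3012, 0.2505]
tcp_rot: [86.4, 90.0, 18.5]
force: [-0.7, -0.1, 0.6]
finger_gap: 0.0684
```

```bash
cat > model.py <<'E'
def rect(x,y,a,h,w,z):
    a=np.radians(a);return [[x+np.cos(a)*u-np.sin(a)*v,y+np.sin(a)*u+np.cos(a)*v,z] for u,v in ((h,w),(h,-w),(-h,-w),(-h,w))]
B=(.5237,-.0415,-13);CV=(.4943,-.3048,22)
models=[rect(*B,.065,.055,.07),rect(*CV,.055,.048,.018),rect(*CV,.008,.03,.058)]
E
python3 snap.py wrist w9; python3 -c "
from h import *
plan([0.4943,-.3048,.023],22)"
```

```text
t 14.38 tcp [ 0.4963 -0.3015  0.2505] ytool 22.1 q [ 54.  13. -32.  89.   7.  80.  44.] F [1.5 0.9 0.2] gap 0.0675
 shift units (now axes) [ 5.687 -0.08   0.058]  (after-turn axes) [ 5.687 -0.077  0.059]  turn units [ 0.015  0.002 -0.003]
```

View pics/w9.png

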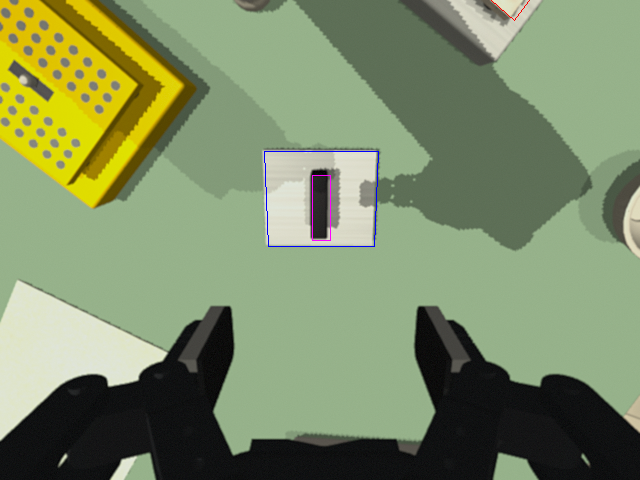

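Plate and rib outlines match the view (rib (319,205)). Descend on the rib and grasp.

Call:
{"op": "step_arm", "data": {"motion": [0.6,0.15,-0.02,0.02,0,0,0,0.6,0.4,-0.04,0.02,0,0,0,0.6,0.7,-0.04,0.02,0.01,0,0,0.6,0.8,0,0,0,0,0,0.6,0.8,0,0,0,0,0,0.6,0.8,0,0,0,0,0,0.6,0.7,0,0,0,0,0,0.6,0.55,0,0,0,0,0,0.6,0.35,0,0,0,0,0,0.6,0.2,0,0,0,0,0,0.6,0.15,0,0,0,0,0,0.6,0.05,0,0,0,0,0,0.6,0,0,0,0,0,0]}}

```text
time: 15.47
tcp_pos: [0.4932, -0.3066, 0.0244]
tcp_rot: [46.7, 90.0, -21.3]
force: [-0.2, -0.1, 0.7]
finger_gap: 0.0684
```

```bash
python3 snap.py wrist w10; python3 -c "
from h import *
plan([0.4943,-.3048,.023],22)"
```

```text
t 15.52 tcp [ 0.4934 -0.3068  0.0249] ytool 21.9 q [ 52.  24. -30. 104.  14.  56.  39.] F [-0.1 -0.5  0.5] gap 0.0683
 shift units (now axes) [ 0.046  0.039 -0.039]  (after-turn axes) [ 0.046  0.039 -0.039]  turn units [-0.011  0.007 -0.006]
```

View pics/w10.png

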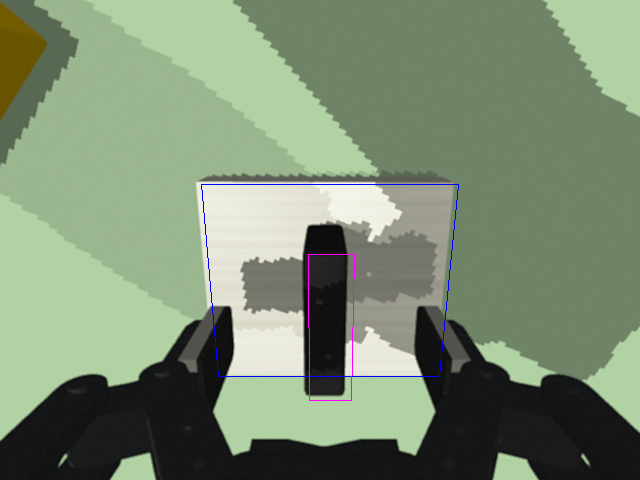

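Jaws are centred on the rib at (325,310). Trim and close.

Call:
{"op": "step_arm", "data": {"motion": [0.6,0.03,0,-0.04,0,0,0,-1,0,0,0,0,0,0,-1,0,0,0,0,0,0,-1,0,0,0,0,0,0,-1,0,0,0,0,0,0,-1,0,0,0,0,0,0,-1,0,0,0,0,0,0,-1,0,0,0,0,0,0], "newtons": 80}}

```text
time: 16.18
tcp_pos: [0.4925, -0.3053, 0.0234]
tcp_rot: [28.7, 90.0, -39.3]
force: [-1.8, 0.6, 5.6]
finger_gap: 0.0138
```

```bash
python3 snap.py wrist w11; python3 -c "
from h import *
plan([0.4943,-.3048,.2],22)"
```

```text
t 16.23 tcp [ 0.4925 -0.3053  0.0235] ytool 21.9 q [ 52.  24. -30. 104.  14.  56.  38.] F [-0.8  0.8  5.1] gap 0.0135
 shift units (now axes) [-4.413  0.047  0.006]  (after-turn axes) [-4.413e+00  4.600e-02  4.000e-03]  turn units [-0.012  0.004 -0.002]
```

View pics/w11.png

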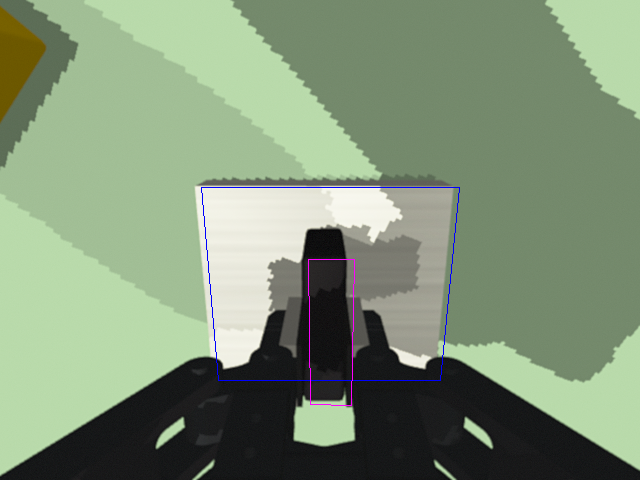

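Call:
{"op": "step_arm", "data": {"motion": [-1,-0.05,0,0,0,0,0,-1,-0.1,0,0,0,0,0,-1,-0.2,0,0,0,0,0,-1,-0.4,0,0,0,0,0,-1,-0.5,0,0,0,0,0,-1,-0.6,0,0,0,0,0,-1,-0.6,0,0,0,0,0,-1,-0.6,0,0,0,0,0,-1,-0.4,0,0,0,0,0,-1,-0.2,0,0,0,0,0,-1,0,0,0,0,0,0]}}

```text
time: 17.15
tcp_pos: [0.4932, -0.3056, 0.171]
tcp_rot: [31.7, 89.8, -36.4]
force: [0.4, 0.5, -3.0]
finger_gap: 0.0135
```

```bash
python3 -c "
from h import *
plan([0.5206,-.042,.165],-13)"
```

```text
t 17.15 tcp [ 0.4932 -0.3056  0.171 ] ytool 21.9 q [ 55.  15. -32.  96.   8.  72.  43.] F [ 0.4  0.5 -3. ] gap 0.0135
 shift units (now axes) [ 0.14   3.096 -5.857]  (after-turn axes) [ 0.15  -0.814 -6.574]  turn units [ 5.079  0.017 -0.02 ]
```

Call:
{"op": "step_arm", "data": {"motion": [-1,0,0,0,0.3,0,0,-1,0,0,0,0.6,0,0,-1,0,0,0,0.8,0,0,-1,0,0,0,0.8,0,0,-1,0,0,0,0.8,0,0,-1,0,0,0,0.8,0,0,-1,0,0,0,0.6,0,0,-1,0,0,0,0.38,0,0,-1,0,-0.02,-0.15,0,0,0,-1,0,-0.05,-0.38,0,0,0,-1,0,-0.08,-0.61,0,0,0,-1,0,-0.1,-0.76,0,0,0,-1,0,-0.1,-0.76,0,0,0,-1,0,-0.1,-0.76,0,0,0,-1,0,-0.1,-0.76,0,0,0,-1,0,-0.1,-0.76,0,0,0,-1,0,-0.1,-0.76,0,0,0,-1,0,-0.06,-0.46,0,0,0,-1,0,-0.03,-0.27,0,0,0,-1,0,-0.01,-0.11,0,0,0]}}

```text
time: 18.82
tcp_pos: [0.5176, -0.0398, 0.1687]
tcp_rot: [-115.9, 90.0, 141.4]
force: [0.3, -0.5, -3.5]
finger_gap: 0.0137
```

Call:
{"op": "step_arm", "data": {"motion": [-1,0.2,0,0,0,0,0,-1,0.4,0,0,0,0,0,-1,0.3,0,0,0,0,0,-1,0.1,0,0,0,0,0,-1,0,0,0,0,0,0,-1,0,0,0,0,0,0]}}

```text
time: 19.32
tcp_pos: [0.5179, -0.0432, 0.1287]
tcp_rot: [-98.0, 90.0, 159.0]
force: [-0.5, -0.8, -2.9]
finger_gap: 0.0134
```

```bash
sed -i 's/^models=.*/models=[rect(*B,.065,.055,.07)]/' model.py
cat >> model.py <<'E'
s_=status.state()
P_=s_['tcp_pos'];R_=rot(s_['tcp_rot']);ya_=np.degrees(np.arctan2(R_[1,1],R_[0,1]));o_=P_-.001*R_[:,2]
models.append(rect(o_[0],o_[1],ya_,.055,.048,P_[2]-.0235+.018))
E
python3 snap.py scene s12;python3 snap.py top t12; python3 snap.py wrist w12; python3 -c "
from h import *
plan([0.5206,-.042,.125],-13)
im=cv2.imread('pics/s12.png');cv2.imwrite('pics/c_s12.png',cv2.resize(im[225:380,190:340],None,fx=3.8,fy=3.8,interpolation=cv2.INTER_CUBIC))
im=cv2.imread('pics/t12.png');cv2.imwrite('pics/c_t12.png',cv2.resize(im[130:260,280:420],None,fx=4,fy=4,interpolation=cv2.INTER_CUBIC))
"
```

```text
t 19.47 tcp [ 0.5186 -0.0428  0.1296] ytool -13.0 q [ 34.  11. -38. 106.   7.  66. -19.] F [-0.1  0.1 -3.5] gap 0.0136
 shift units (now axes) [ 0.114  0.045 -0.031]  (after-turn axes) [ 0.114  0.045 -0.031]  turn units [-0.003 -0.001 -0.009]
```

View pics/c_s12.png

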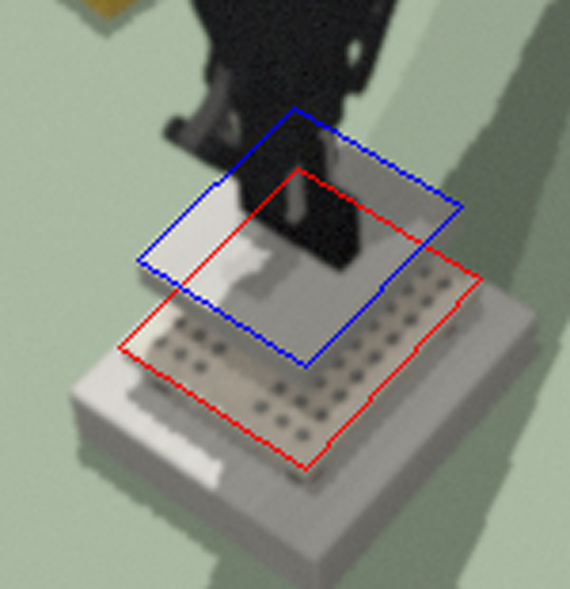

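View pics/c_t12.png

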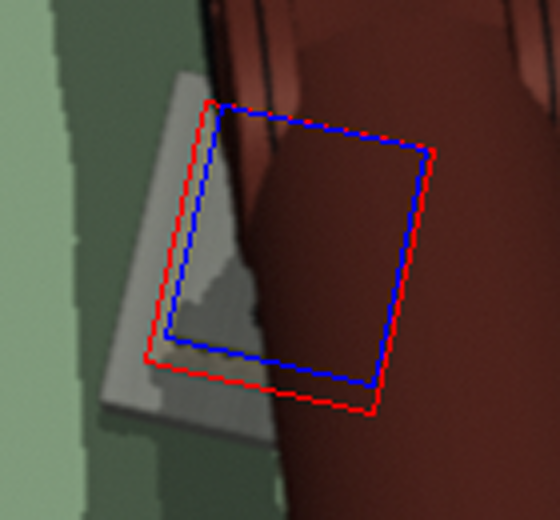

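View pics/w12.png

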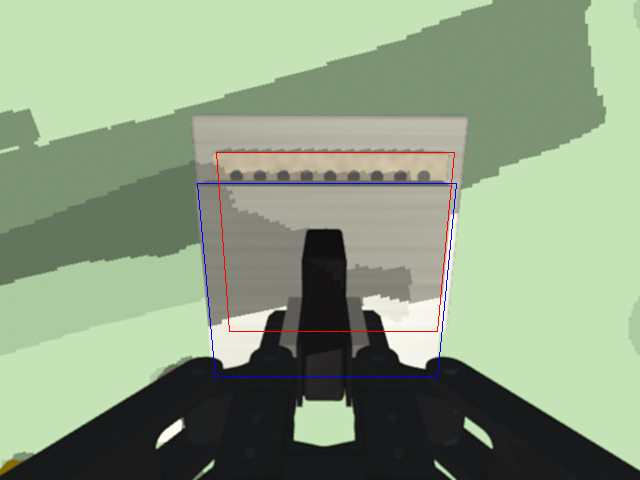

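The plate is level and square above the bed (scene crop outline matches), slot about 11 mm short of the pin. Lower it to the pin.

Call:
{"op": "step_arm", "data": {"motion": [-1,0.1,0,-0.03,0,0,0,-1,0.2,0,0,0,0,0,-1,0.15,0,0,0,0,0,-1,0.1,0,0,0,0,0,-1,0.05,0,0,0,0,0,-1,0.03,0,0,0,0,0,-1,0,0,0,0,0,0]}}

```text
time: 20.05
tcp_pos: [0.5182, -0.0414, 0.1034]
tcp_rot: [-101.1, 90.0, 155.9]
force: [0.6, 0.0, -3.6]
finger_gap: 0.0139
```

Call:
{"op": "step_arm", "data": {"motion": [-1,0.025,0,0,0,0,0,-1,0.025,0,0,0,0,0,-1,0,0,0,0,0,0]}}

```text
time: 20.3
tcp_pos: [0.5186, -0.0415, 0.102]
tcp_rot: [94.5, 90.0, -8.6]
force: [-0.8, 0.2, 0.2]
finger_gap: 0.0134
```

Contact at the predicted height (pin carries ~4 N). Slide along bed +x.

Call:
{"op": "step_arm", "data": {"motion": [-1,0,0.03,0,0,0,0,-1,0,0.03,0,0,0,0,-1,0,0.03,0,0,0,0,-1,0,0.03,0,0,0,0,-1,0,0.03,0,0,0,0,-1,0,0,0,0,0,0]}}

```text
time: 20.8
tcp_pos: [0.5245, -0.0429, 0.1016]
tcp_rot: [119.1, 90.0, 16.1]
force: [0.1, 0.1, -3.5]
finger_gap: 0.0138
```

Call:
{"op": "step_arm", "data": {"motion": [-1,0,0.025,0,0,0,0,-1,0,0.025,0,0,0,0,-1,0,0,0,0,0,0]}}

```text
time: 21.05
tcp_pos: [0.5263, -0.0434, 0.1016]
tcp_rot: [152.3, 90.0, 49.2]
force: [0.2, -0.2, -2.4]
finger_gap: 0.0138
```

Call:
{"op": "step_arm", "data": {"motion": [-1,0,0.025,0,0,0,0,-1,0,0.025,0,0,0,0,-1,0,0,0,0,0,0]}}

```text
time: 21.3
tcp_pos: [0.5283, -0.0438, 0.1017]
tcp_rot: [119.7, 90.0, 16.7]
force: [0.9, -0.2, -3.4]
finger_gap: 0.0135
```

Contact vanished, so the slot is probably at the pin. Try lowering gently.

Call:
{"op": "step_arm", "data": {"motion": [-1,0.03,0,0,0,0,0,-1,0.03,0,0,0,0,0,-1,0,0,0,0,0,0]}}

```text
time: 21.55
tcp_pos: [0.5278, -0.0437, 0.099]
tcp_rot: [-88.8, 90.0, 168.2]
force: [0.4, 0.6, -2.4]
finger_gap: 0.0136
```

Call:
{"op": "step_arm", "data": {"motion": [-1,0.03,0.015,0,0,0,0,-1,0.03,0.015,0,0,0,0,-1,0.03,0,0,0,0,0,-1,0,0,0,0,0,0]}}

```text
time: 21.88
tcp_pos: [0.5291, -0.044, 0.0954]
tcp_rot: [-95.2, 90.0, 161.8]
force: [-0.1, 0.2, -2.7]
finger_gap: 0.0136
```

Call:
{"op": "step_arm", "data": {"motion": [-1,0.025,0,0,0,0,0,-1,0.025,0,0,0,0,0,-1,0.025,0,0,0,0,0,-1,0,0,0,0,0,0]}}

```text
time: 22.22
tcp_pos: [0.5293, -0.044, 0.0928]
tcp_rot: [49.5, 90.0, -53.5]
force: [-1.1, -0.5, 0.3]
finger_gap: 0.0136
```

It dropped flat (TCP 0.093 = bed height + grip height). Press the bed.

Call:
{"op": "step_arm", "data": {"motion": [-1,0.03,0,0,0,0,0,-1,0.04,0,0,0,0,0,-1,0.04,0,0,0,0,0,-1,0.04,0,0,0,0,0,-1,0.04,0,0,0,0,0,-1,0.04,0,0,0,0,0,-1,0.04,0,0,0,0,0,-1,0,0,0,0,0,0], "newtons": 100}}

```text
time: 22.88
tcp_pos: [0.5294, -0.044, 0.0822]
tcp_rot: [61.4, 90.0, -41.6]
force: [-5.4, -1.0, 7.8]
finger_gap: 0.0127
```

```bash
sed -i 's/,\.07)\]/,.06)]/' model.py; python3 snap.py scene s13; python3 snap.py wrist w13; python3 -c "
from h import *
plan([0.5293,-.044,.0813],-13)
im=cv2.imread('pics/s13.png');cv2.imwrite('pics/c_s13.png',cv2.resize(im[225:380,190:340],None,fx=3.8,fy=3.8,interpolation=cv2.INTER_CUBIC))
"
```

```text
t 22.98 tcp [ 0.5294 -0.044   0.0824] ytool -13.0 q [ 33.  15. -37. 107.  10.  61. -22.] F [-4.7 -0.2  7.8] gap 0.0128
 shift units (now axes) [ 0.027 -0.002  0.   ]  (after-turn axes) [ 0.027 -0.002  0.   ]  turn units [-0.001  0.002 -0.002]
```

View pics/c_s13.png

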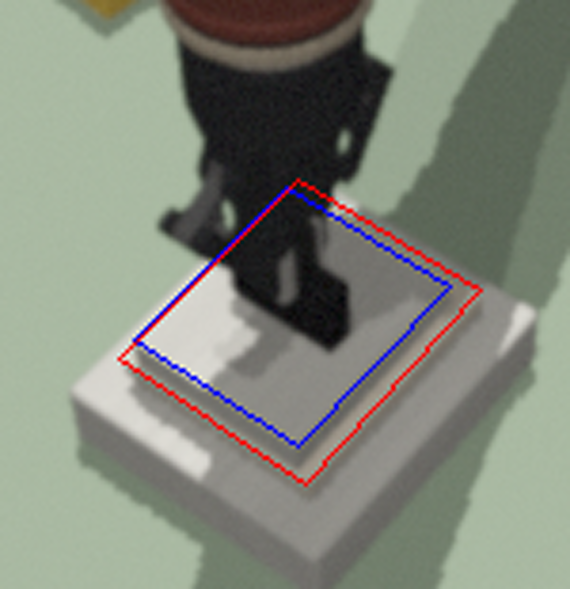

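View pics/w13.png

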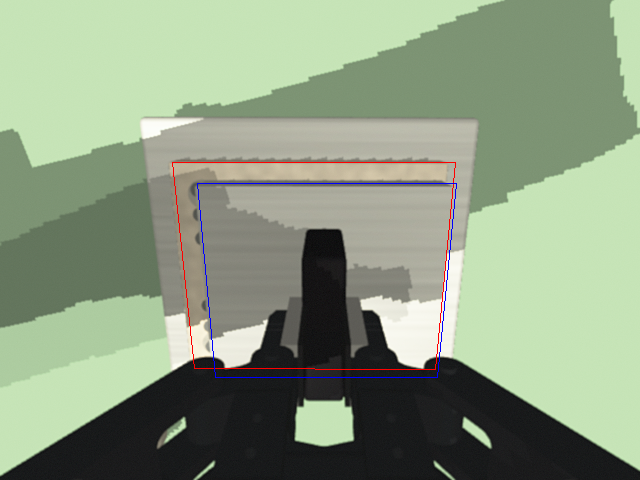

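Pressing, but there's -5 N sideways, likely the slot wall on the pin. Relieve by moving back slightly and press on.

Call:
{"op": "step_arm", "data": {"motion": [-1,0.02,-0.02,0,0,0,0,-1,0.02,-0.02,0,0,0,0,-1,0.02,0,0,0,0,0,-1,0,0,0,0,0,0]}}

```text
time: 23.32
tcp_pos: [0.5294, -0.044, 0.0814]
tcp_rot: [86.7, 89.8, -16.3]
force: [-2.5, -1.3, 16.8]
finger_gap: 0.0129
```

Call:
{"op": "step_arm", "data": {"motion": [-1,0.02,-0.02,0,0,0,0,-1,0.02,0,0,0,0,0,-1,0.02,0,0,0,0,0,-1,0,0,0,0,0,0]}}

```text
time: 23.65
tcp_pos: [0.5296, -0.044, 0.0813]
tcp_rot: [79.3, 89.7, -23.7]
force: [-11.0, -1.4, 37.7]
finger_gap: 0.0132
```

At the stop (z no longer changes, force rises steeply). Ease off to ~25 N.

Call:
{"op": "step_arm", "data": {"motion": [-1,-0.02,0,0,0,0,0,-1,-0.005,0,0,0,0,0,-1,0,0,0,0,0,0]}}

```text
time: 23.9
tcp_pos: [0.5295, -0.044, 0.0814]
tcp_rot: [84.3, 89.7, -18.7]
force: [-5.2, -2.2, 27.9]
finger_gap: 0.0128
```

Call:
{"op": "step_arm", "data": {"motion": [-1,0,0,0,0,0,0,-1,0,0,0,0,0,0,-1,0,0,0,0,0,0,-1,0,0,0,0,0,0,-1,0,0,0,0,0,0,-1,0,0,0,0,0,0]}}

```text
time: 24.4
tcp_pos: [0.5295, -0.044, 0.0813]
tcp_rot: [84.1, 89.7, -19.0]
force: [-7.0, -1.5, 27.7]
finger_gap: 0.0127
```

```bash
sed -i 's/,\.06)\]/,.058)]/' model.py; python3 snap.py scene s14; python3 snap.py wrist w14; python3 -c "
from h import *
plan([0.5293,-.044,.0813],-13)
im=cv2.imread('pics/s14_raw.png');cv2.imwrite('pics/c_s14.png',cv2.resize(im[225:380,190:340],None,fx=3.8,fy=3.8,interpolation=cv2.INTER_CUBIC))
"
```

```text
t 24.50 tcp [ 0.5295 -0.044   0.0814] ytool -13.0 q [ 33.  15. -37. 108.  11.  60. -22.] F [-6.2 -1.2 28.1] gap 0.0124
 shift units (now axes) [ 0.002 -0.005  0.002]  (after-turn axes) [ 0.002 -0.005  0.002]  turn units [-0.005  0.004 -0.046]
```

View pics/c_s14.png

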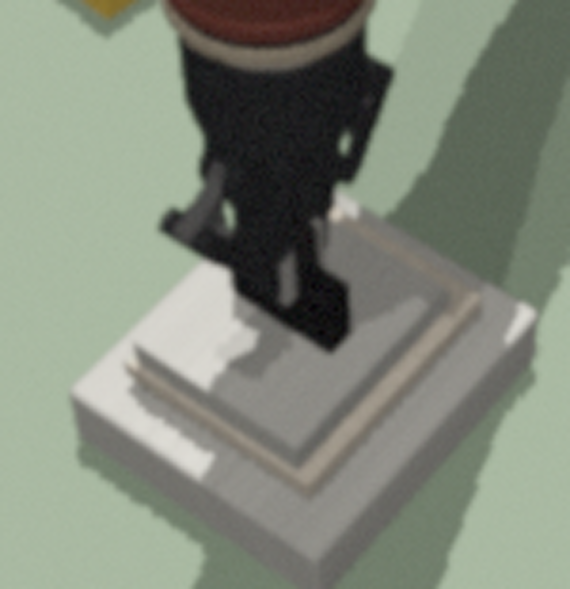

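View pics/w14.png

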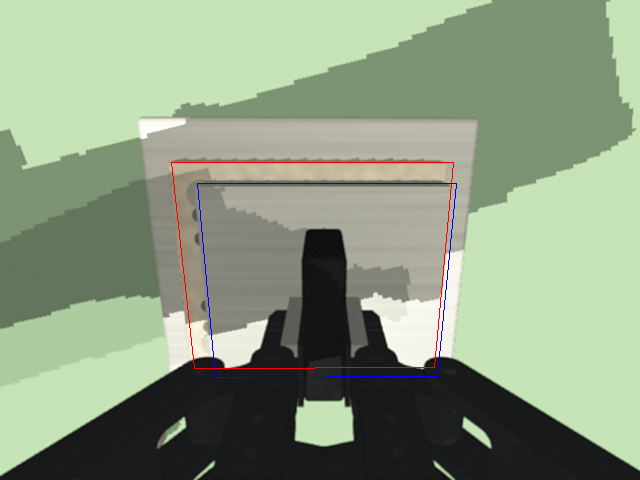

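View pics/s14.png

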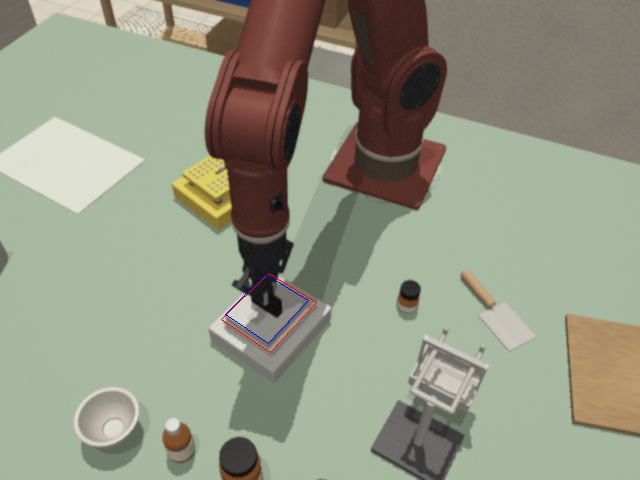

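The plate lies flat and square on the lowered bed (scene crop (290,340)), the pan hangs on both prongs (445,375), and the force is steady at 28 N. Handing in.

```bash
python3 -c "
from rig import order,status
print(order.hand_in()); s=status.state(); print(s['time'],s['force'],s['tcp_pos'])"
```

```text
the job is handed in; nothing more can be done
None
the job is handed in; nothing more can be done
```

The job is handed in at about 24.5 s of the 61 s allowed. The pan hangs on the hook, and the cover plate is on the white filler's bed, which is pressed to its stop with the gripper still holding the rib.

- **Pan:** I lifted it off the bed by its bail and hung it on the fork hook. The last scene picture shows its bar across both prongs.
- **Cover plate:** I laid it level and square on the pin and slid it along bed +x. The slot met the pin and the plate dropped flat: the tool stood at 0.093 m, as expected with the bed up.
- **Bed:** Pressing took the tool down 11.9 mm against a stated stop of 12 mm. Past that point the height stayed the same while the force rose steeply. I eased off and held a steady reading of about 28 N at the wrist, roughly 31 N on the bed once the plate's weight is added.

**What did not fully agree:**
- While pressing, about 6 N of sideways force along -x and about 0.3° of tool tilt remained. Moving back slightly did not remove them. The plate still looks flat and square in the pictures.
- The wrist force briefly read 38 N while I was finding the stop.
- The reported finger opening read 2 to 6 mm less than the true thickness of the bar and rib. The pictures showed both grasps were good.

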